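# Slide the gouge case home between wet-painted rails

## Task

Push the wooden gouge case along the stowing board, down the lane between the two red rails, until it is fully home against the dark stop block at the lane's end. The rails' paint is still wet: neither the case nor the robot may touch either rail. Only push the case, never lift or tip it; leave the mallet, paint tin and sharpening stone where they are, and finish with the robot clear.

Things in the scene. Friction and masses are not known exactly. Their poses are not given: they have to be found in the camera images.
- rack: Fixed light plywood board flat on the bench, 480 (x) x 210 (y) x 12 thick. Origin: centre of its underside, on the bench top. Its x axis runs along the lane's centre line towards the stop, z up. The lane floor is its top, 12 mm up. The open apron where the case starts spans x = -240 to -25 mm; rails and stop move with the board.
- rail_left: Red fixed guide rail with wet paint on the board's +y side, 225 long x 22 wide x 18 high. Origin: centre of its underside, which is on the board's top at x = +87.5, y = +71 mm of the board's frame, so it spans x = -25 to +200 mm; its inner face is at y = +60 mm and its top 30 mm above the bench. Must not be touched.
- rail_right: The other red fixed guide rail, the same size, on the -y side: origin at x = +87.5, y = -71 mm of the board's frame, inner face at y = -60 mm. The lane between the rails is 120 mm wide. Must not be touched.
- stop: Fixed dark wood stop block with a cork pad across the end of the lane, 118 wide x 35 high. Origin: centre of the lower edge of the face that the case meets, at x = +200, y = 0, z = +12 mm of the board's frame; same axes as the board. With the case home the case's origin is at x = +135 mm of the board's frame.
- case: Loose closed wooden box with brass corner plates, 130 (x) x 96 (y) x 60 high, 0.4 to 0.85 kg. Origin: centre of its underside, z up. Starts flat on the apron, up to 25 mm off the lane's centre line and turned up to 0.2 rad, +x end towards the lane. Slides with dry friction, stays where left. Its top is 72 mm above the bench, so it can be pushed above the rails' height (30 mm).
- mallet: Loose turned wooden carver's mallet standing on its head, 178 high, 80 across. Origin: centre of its underside. Bystander.
- tin: Loose paint tin with a red band, 75 high, 72 across. Origin: centre of its underside. Bystander.
- stone: Loose grey and orange sharpening stone, 100 (x) x 40 (y) x 25 mm high. Origin: centre of its underside. Bystander.
Things that resemble listed ones, but are neither listed nor needed, are in the scene too. Leave any turquoise look-alike of the case alone.

How it is judged (in metres and radians):
At the end, for the whole second after the job is handed in: The case lies flat and at rest in the lane between the rails, its front end within 8 mm of the stop block (x of case in the frame of rack above 0.127 m and y of case in the frame of rack between -0.013 and 0.013 m and z of case in the frame of rack below 0.017 m and angle between the x axis of case and the x axis of rack, either way round below 0.12 rad and angle between case's own z axis and vertical below 0.05 rad and linear speed of case below 0.01 m/s); the robot touches nothing.
It fails at once if a red rail is touched by the case, the robot or anything else (contact force between any of rail_left, rail_right and anything else above 0.2 N).
It fails at once if the case is lifted off the board by more than 8 mm or tipped by more than about 9 degrees (z of case in the frame of rack above 0.02 m or angle between case's own z axis and vertical above 0.15 rad).
It fails at once if the mallet, the tin or the stone is moved by more than 15 mm (distance of any of mallet, tin, stone from where it was at the start of the episode above 0.015 m).
It also fails if it takes over 48 s, if anything falls off the work surface, if the arm or the gripper's body presses on something with over 40 N, if the wrist force passes 120 N, or if a joint passes its speed limit or range.

## Robot

A 7-joint arm with a two-finger parallel gripper is mounted at the origin on the work surface. World frame = base frame: x ahead of the robot, y to its left, z up, the work surface at z = 0. Lengths are in mm, angles in rad, forces in N, time in s.
With the tool pointing down it reaches from about 400 to 875 mm from the base axis. Payload 4.4 kg.
Tool frame: the origin (TCP) lies midway between the tips of the shut fingers; the grasp point (between the pads) lies 19 mm behind it; z points along the fingers, y is the direction in which the jaws open and shut (so a half turn about z gives the same grasp; the last joint's range is limited). The gripper opens to 85 mm and grips with 20 to 120 N. Pads are 22 mm wide; open, the fingers measure 114 mm over their backs; the gripper's body (76 mm by 85 mm) begins 54 mm behind the grasp point. The pads swing forward as they close: fully open they stand 13 mm farther back than shut.
Start: joints at [-1.201, 0.628, 0.038, 1.517, -0.027, 0.996, -0.02], TCP at [274.367, 589.271, 231.313] pointing down, gripper open.
Joint ranges: [-3.06, 3.06], [-0.37, 2.12], [-1.25, 1.32], [0.18, 2.47], [-1.1, 4.24], [0.23, 1.98], [-2.94, 2.94]. Speed limits (rad/s): [2.57, 2.57, 3.14, 3.14, 3.14, 3.14, 3.14].

## Interface

Orientations are given as [roll, pitch, yaw] about the fixed x, y, z axes, in that order (R = Rz(yaw) Ry(pitch) Rx(roll)).
In Python, from cell import * gives the robot as it stands. The module is installed in compiled form; this text tells all that it offers.
- The arm moves only by the tool move_arm, never from a script. Its argument "series" is a list of rows, each a list of 2 entries, a list of its own where there are three numbers: the shift along the tool's x, y, z in m, then the turn about the tool's z in rad. In form: [[[x, y, z], yaw], ...]. A call has 1 to 5 rows; each row is the pose to reach, as a shift and turn from the pose measured when the call began, along the tool's axes at that moment; what a row does not reach only later rows make up. A row lasts 1/8 s, in which the tool goes at most 62.5 mm and 10.7 degrees, less where a joint would pass 70% of its speed; a pose out of reach is approached as far as the arm can. A call with a gripper value outside its range is refused whole. "claw" is the opening, from 0 (shut) to 1 (fully open), set as the call begins (left out, the last holds). The fingers move at their own pace and stop on an object; the grip force is fixed at half the most. Time passes only in rows, so rows that repeat a pose let the fingers close. It gives the time, the measured TCP pose, the force and the opening at its end, in the units of the state.
- read_state(): the state, without advancing time (a new reading comes with each control period).
- get_image(name): name is "scene" or "top"; returns the picture (420x560x3 uint8, blue, green, red); there is no depth.
- camera_model(name): a dict with "fov_y" (degrees; the focal length in pixels is half the picture's height over the tangent of half this angle, whatever the lens; pixels are square), "cx", "cy" (the principal point, pixels), "pose" (4x4, takes a point from camera to world coordinates). Camera axes: x right, y down, z forward; pixel columns grow to the right and rows downward; lengths in mm; the calibration is good to about 2 mm. A picture is of the moment at which its call begins. camera_model takes no time and is no camera call.
- finish_job(): hands the job in, once; it reports no verdict.
The state is a dict: "clock": time; "qpos": joint angles; "qd": joint speeds; "tau": joint torques, N m; "eef_pos": TCP position; "tool_rot": TCP orientation; "force": force on the tool from outside, world axes, zero at the start; "torque": the same for the moment, N m; "width": finger opening in mm.
Only numpy, scipy, OpenCV 4.12 (cv2) and the standard library are available. Lean on these libraries where they do the work, as an engineer would, in place of code of your own. Each camera call takes 0.05 s, during which the arm holds its last target. There are 200 camera calls.

## Working session

There is one attempt and no reset: what is moved stays moved. The work goes in short steps, Python scripts to look and compute and a tool call to move; the robot and the scene stay as the last step left them, time stands still between calls to the robot, and variables do not carry over. Pictures are saved under pics/ and viewed, about 8 in all and at most 12, crops included, and the job is handed in when it is done.

Besides the shell and the picture viewer there is one more tool, called as name([rows], argument=value, ...), one row to a line, values as JSON. move_arm: Moves the arm, as the interface text tells. Its arguments: {"type":"object","properties":{"series":{"type":"array"},"claw":{"type":"number"}},"required":["series"]}

```bash
mkdir -p pics
python3 - <<'E'
from cell import *
import cv2,numpy as np
np.set_printoptions(precision=4,suppress=True)
for n in("scene","top"):
    cv2.imwrite(f"pics/{n}0.png",get_image(n)); m=camera_model(n); print(n,m["fov_y"],m["cx"],m["cy"]);print(np.array(m["pose"]))
    print([k for k in m])
s=read_state();print(s["clock"],s["eef_pos"],s["tool_rot"],s["width"])
E
```

```text
scene 49.27244743010372 287.1007015274268 218.7862562049952
[[  -0.7647    0.4255   -0.484  1042.3726]
 [   0.6442    0.4841   -0.5922  603.7074]
 [  -0.0177   -0.7646   -0.6442  737.8606]
 [   0.        0.        0.        1.    ]]
['fov_y', 'cx', 'cy', 'pose']
top 52.11535439559297 277.1628416549526 200.493688190936
[[  -0.0239   -0.9956    0.0906  428.56  ]
 [  -0.9997    0.0236   -0.0046  -33.9455]
 [   0.0024   -0.0907   -0.9959 1154.7991]
 [   0.        0.        0.        1.    ]]
['fov_y', 'cx', 'cy', 'pose']
0.1 [274.1106 588.7772 230.5047] [-3.1399 -0.      2.7058] 85.03628516137725
```

View pics/scene0.png

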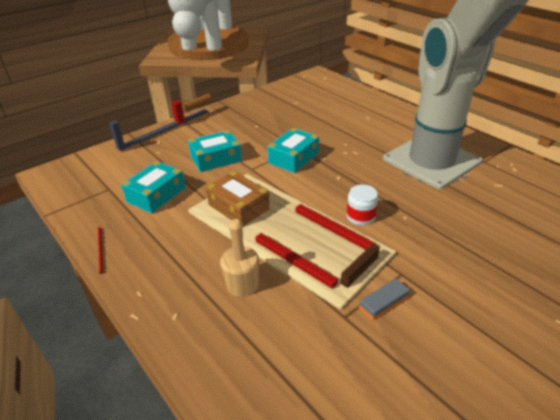

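View pics/top0.png

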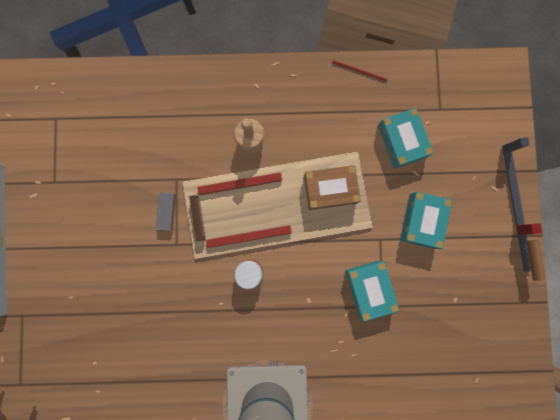

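Candidates for the case in the top view are the brown wooden box at (332,188) and the turquoise look-alikes at (408,138), (430,220) and (373,290). I choose the brown one, which is on the board's apron. The board is centred near (277,205), with the stop at its left end (197,218). The rails are at (240,183) and (248,237), the mallet at (249,133), the tin at (248,275) and the stone at (165,212).

```bash
cat > h.py <<'E'
import cv2,numpy as np
from cell import *
np.set_printoptions(precision=3,suppress=True)
def K(n):
    m=camera_model(n); f=210/np.tan(np.radians(m["fov_y"]/2)); return f,m["cx"],m["cy"],np.array(m["pose"])
def ray(n,uv):
    f,cx,cy,P=K(n); uv=np.atleast_2d(uv).astype(float)
    d=np.c_[(uv[:,0]-cx)/f,(uv[:,1]-cy)/f,np.ones(len(uv))]@P[:3,:3].T
    return P[:3,3],d
def plane(n,uv,z):
    o,d=ray(n,uv); return o+d*((z-o[2])/d[:,2])[:,None]
def tri(a,b):
    o1,d1=ray("top",a);o2,d2=ray("scene",b); d1,d2=d1[0],d2[0]
    t=np.linalg.lstsq(np.c_[d1,-d2],o2-o1,rcond=None)[0]
    p,q=o1+t[0]*d1,o2+t[1]*d2; return (p+q)/2,np.linalg.norm(p-q)
def blobs(mask,amin):
    c=cv2.findContours(mask,cv2.RETR_EXTERNAL,cv2.CHAIN_APPROX_NONE)[0]
    return [k for k in c if cv2.contourArea(k)>amin]
def red(im):
    b,g,r=[im[...,i].astype(int) for i in range(3)]
    return ((r>85)&(g<0.3*r)&(b<0.35*r)).astype(np.uint8)*255
E
python3 - <<'E'
from h import *
for n in("top","scene"):
    im=cv2.imread(f"pics/{n}0.png")
    for c in blobs(red(im),60):
        x,y,w,h=cv2.boundingRect(c)
        r=cv2.minAreaRect(plane(n,c[:,0],30)[:,:2].astype(np.float32)); print(n,"red",(x,y,w,h),np.array(r[0]),np.array(r[1]),r[2])
    w=((im.min(2)>150)).astype(np.uint8)*255
    for c in blobs(w,40):
        m=cv2.moments(c);print(n,"white",m["m10"]/m["m00"],m["m01"]/m["m00"],m["m00"])
a=cv2.imread("pics/top0.png")[145:265,175:385];b=cv2.imread("pics/scene0.png")[165:305,185:395]
a=cv2.resize(a,(780,446),interpolation=cv2.INTER_CUBIC);cv2.imwrite("pics/topc.png",a)
cv2.imwrite("pics/scc.png",cv2.resize(b,(780,520),interpolation=cv2.INTER_CUBIC))
E
```

```text
top white 373.74115456238354 291.08379888268155 358.0
top white 247.8373382624769 274.1105976586568 541.0
top white 429.3917781079742 219.78405151064882 336.5
top white 332.6041666666667 186.25347222222223 336.0
top white 407.89656938044027 135.59088581669226 325.5
scene red (257, 235, 80, 52) [585.343  64.978] [ 25.158 221.752] 8.471358299255371
scene red (348, 206, 28, 15) [363.815  55.984] [47.895 66.898] 38.32939147949219
scene red (297, 206, 76, 43) [447.989  40.117] [ 26.158 213.259] 8.633281707763672
scene red (172, 101, 12, 22) [ 425.49  -720.827] [159.749  27.867] 64.9404525756836
scene white 311.6515659955257 284.8271812080537 298.0
scene white 258.917695473251 250.65637860082302 81.0
scene white 216.07804232804233 224.78042328042326 126.0
scene white 361.4370922646785 196.48928238583412 536.5
scene white 236.46008403361344 187.9768907563025 238.0
scene white 151.2974358974359 176.6222222222222 195.0
scene white 417.86695485110465 167.02137367915466 694.0
scene white 213.31791221826808 141.21233689205218 140.5
scene white 292.99419279907085 140.35307781649243 143.5
scene white 430.75 73.36333333333333 50.0
scene white 208.55314009661834 39.584541062801925 69.0
scene white 220.6629213483146 19.707865168539325 44.5
scene white 181.22525804493017 19.585913782635092 274.5
scene white 176.06666666666666 3.3009009009009005 92.5
```

View pics/topc.png

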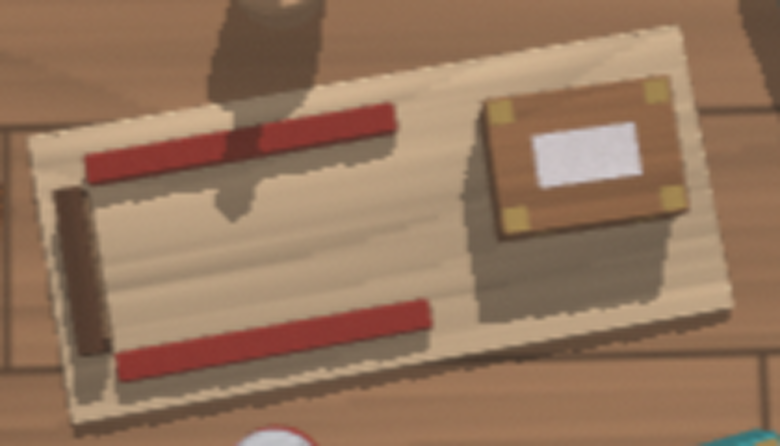

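View pics/scc.png

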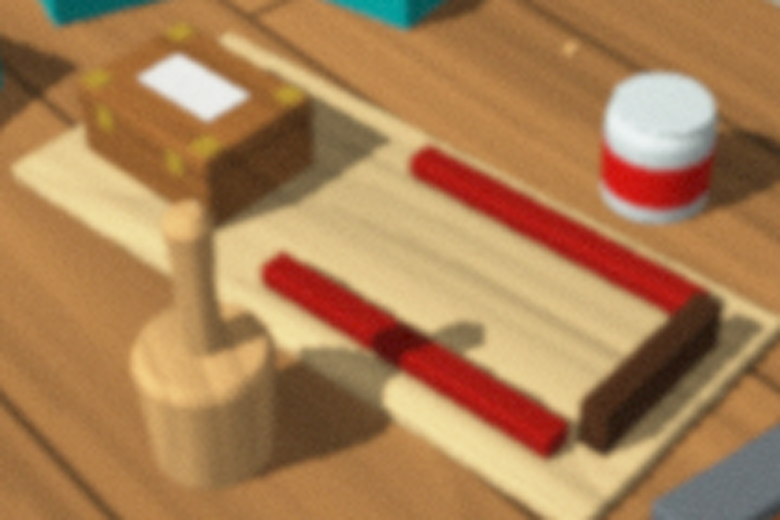

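The crops confirm the brown case with four brass corners and a white label at the centre, and that the lane is clear. In the top crop the label is at (587,155) and the brass plates at (501,110), (656,92), (672,198) and (515,218).

Run:
```python
from h import *
im=cv2.imread("pics/top0.png")
b,g,r=[im[...,i].astype(int) for i in range(3)]
m=((r>70)&(g<0.5*r)&(b<0.5*r)).astype(np.uint8)*255
for c in blobs(m,150):
    q=cv2.minAreaRect(plane("top",c[:,0],30)[:,:2].astype(np.float32)); print("red",cv2.boundingRect(c),np.array(q[0]),np.array(q[1]),q[2])
crop=lambda p:np.array(p)/(780/210)+[175,145]-0.4
B=plane("top",crop([(30,137),(680,28),(732,312),(78,422)]),12)[:,:2];print("board",B,B.mean(0),np.linalg.norm(np.roll(B,-1,0)-B,axis=1))
def yaw(a,b):d=b-a;return np.arctan2(d[1],d[0])
print("board yaw",yaw(B[1],B[0]),yaw(B[2],B[3]),yaw(B[0],B[1]))
C=plane("top",crop([(484,100),(668,77),(687,212),(500,238)]),72)[:,:2];print("case",C.mean(0),np.linalg.norm(np.roll(C,-1,0)-C,axis=1),yaw(C[1],C[0]),yaw(C[2],C[3]))
P=plane("top",crop([(501,110),(656,92),(672,198),(515,218)]),72)[:,:2];print("plates",P.mean(0),yaw(P[1],P[0]),yaw(P[2],P[3]))
print("label tri",tri((332.6,186.25),(236.46,187.98)))
S=plane("top",crop([(90,187),(110,352)]),47)[:,:2];print("stop face top",S)
# rail ends: red rail upper-left corners in both
for nm,a in(("tin",(247.8,274.1)),("mallet",(249,128))): print(nm,plane("top",a,75 if nm=="tin" else 178)[0])
print(plane("top",(165,208),25))
```

```text
red (207, 226, 84, 21) [439.445  38.793] [ 18.689 219.717] 8.608322143554688
red (198, 181, 39, 13) [570.662 117.558] [ 18.69 101.69] 8.61263370513916
red (243, 173, 38, 13) [588.494   0.598] [18.84  99.432] 8.205279350280762
board [[ 589.714  212.891]
 [ 658.491 -259.706]
 [ 451.603 -288.48 ]
 [ 384.757  179.635]] [521.141 -38.915] [477.575 208.879 472.864 207.637]
board yaw 1.7153110095765778 1.7126356136390453 -1.4262816440132153
case [ 558.876 -179.089] [127.537  93.808 128.866  95.445] 1.6727597199296258 1.6853618214267165
plates [ 560.331 -179.985] 1.6638451806928525 1.6740687598083785
label tri (array([ 560.043, -180.52 ,   72.175]), np.float64(0.002367068953333528))
stop face top [[548.605 163.633]
 [433.582 150.664]]
tin [344.886  38.477  75.   ]
mallet [687.757  22.848 178.   ]
[[518.506 256.919  25.   ]]
```

The label triangulates to z = 72.2, which matches the text. In the board frame the case is at about x = -146, y = -17 with a yaw of -0.04. The lane only leaves 12 mm each side, so I'll push it sideways first (this also squares it), then push from behind.

```bash
cat >> h.py <<'E'
YB=1.716; O=np.array([521.7,-38.1]); u=np.array([np.cos(YB),np.sin(YB)]); n=np.array([-u[1],u[0]])
from scipy.spatial.transform import Rotation as Ro
def to(bx,by,z,yaw):
    s=read_state(); p=np.array(s["eef_pos"]); R=Ro.from_euler("xyz",s["tool_rot"])
    t=np.r_[O+bx*u+by*n,z]; d=R.inv().apply(t-p)/1000
    D=(R.inv()*Ro.from_euler("xyz",[np.pi,0,yaw])).as_rotvec()
    q=p[:2]-O; print("clk %.2f board %.1f %.1f z %.1f yaw %.3f F"%(s["clock"],q@u,q@n,p[2],s["tool_rot"][2]),np.array(s["force"]),"w %.0f"%s["width"],"shift",d,"turn",D)
E
python3 -c "
from h import *
to(-146,-100,230,0.145)"
```

```text
clk 0.10 board 656.1 154.3 z 230.5 yaw 2.706 F [-0.465 -0.052 -0.563] w 85 shift [-0.653 -0.531  0.001] turn [-0.001  0.002  2.561]
```

move_arm([
  [[-0.653, -0.531, 0], 0.8],
  [[-0.653, -0.531, 0], 0.8],
  [[-0.653, -0.531, 0], 0.8],
  [[-0.653, -0.531, 0], 0.8],
  [[-0.653, -0.531, 0], 0.8],
], claw=0.6)

```text
clock: 0.72
eef_pos: [411.3, 306.3, 231.2]
tool_rot: [-3.14, 0.002, 1.903]
force: [0.7, 0.5, 0.5]
width: 51.1
```

```bash
python3 -c "
from h import *
to(-146,-100,230,0.145)"
```

```text
clk 0.72 board 356.7 59.4 z 231.2 yaw 1.903 F [0.739 0.485 0.525] w 51 shift [-0.524  0.063  0.002] turn [0.001 0.002 1.758]
```

move_arm([
  [[-0.524, 0.063, 0], 0.8],
  [[-0.524, 0.063, 0], 0.8],
  [[-0.524, 0.063, 0], 0.8],
  [[-0.524, 0.063, 0], 0.8],
  [[-0.524, 0.063, 0], 0.8],
])

```text
clock: 1.35
eef_pos: [547.6, 25.4, 231.5]
tool_rot: [3.142, 0.002, 1.101]
force: [2.7, 0.8, 0.2]
width: 51.3
```

```bash
python3 -c "
from h import *
to(-146,-100,230,0.145)"
```

```text
clk 1.35 board 59.1 -34.8 z 231.5 yaw 1.101 F [2.731 0.84  0.212] w 51 shift [-0.13   0.172  0.002] turn [0.001 0.002 0.956]
```

move_arm([
  [[-0.13, 0.172, 0], 0.956],
  [[-0.13, 0.172, 0], 0.956],
  [[-0.13, 0.172, 0], 0.956],
  [[-0.13, 0.172, 0], 0.956],
  [[-0.13, 0.172, 0], 0.956],
])

```text
clock: 1.98
eef_pos: [641.9, -172.3, 231.1]
tool_rot: [3.138, 0.002, 0.155]
force: [-0.7, 0.3, 0.2]
width: 51.4
```

```bash
python3 -c "
from h import *
to(-146,-100,38,0.145)"
```

```text
clk 1.98 board -150.1 -99.6 z 231.1 yaw 0.155 F [-0.703  0.322  0.173] w 51 shift [ 0.001 -0.005  0.193] turn [0.004 0.002 0.01 ]
```

move_arm([
  [[0.001, -0.005, 0.06], 0.01],
  [[0.001, -0.005, 0.115], 0.01],
  [[0.001, -0.005, 0.16], 0.01],
  [[0.001, -0.005, 0.19], 0.01],
  [[0.001, -0.005, 0.192], 0.01],
])

```text
clock: 2.6
eef_pos: [639.8, -166.9, 36.3]
tool_rot: [3.14, 0.007, 0.145]
force: [-0.4, -0.1, 0.6]
width: 51.3
```

```bash
python3 -c "
from h import *
to(-146,-59,38,0.145)
cv2.imwrite('pics/top1.png',cv2.resize(get_image('top')[110:260,250:450],(800,600)))"
```

```text
clk 2.60 board -144.6 -98.2 z 36.3 yaw 0.145 F [-0.357 -0.056  0.647] w 51 shift [-0.039  0.001 -0.001] turn [0.001 0.007 0.   ]
```

View pics/top1.png

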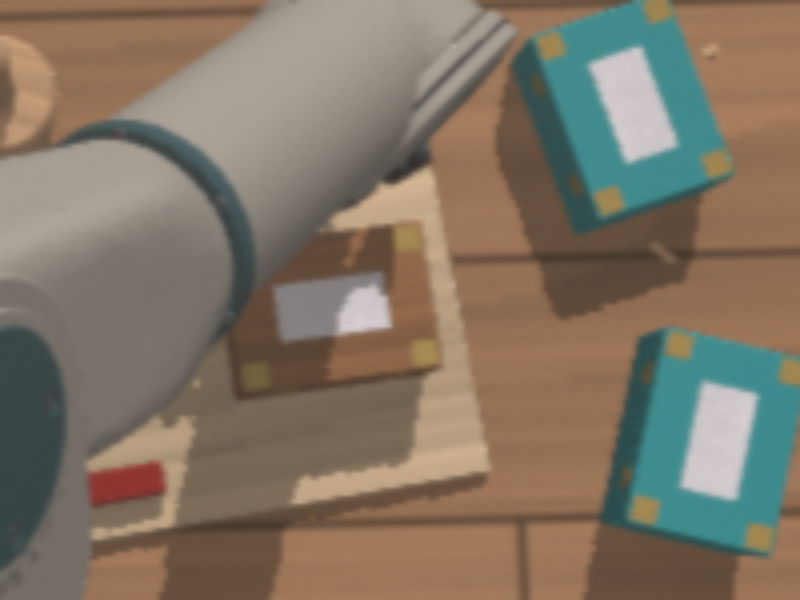

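The view shows the case undisturbed (label at crop (333,307)), partly under the forearm, and the gripper clear behind it. Next is a slow sideways push.

move_arm([
  [[-0.008, 0, 0], 0],
  [[-0.013, 0, 0], 0],
  [[-0.018, 0, 0], 0],
  [[-0.022, 0, 0], 0],
  [[-0.025, 0, 0], 0],
])

```text
clock: 3.28
eef_pos: [617.4, -171.0, 38.7]
tool_rot: [3.138, 0.002, 0.145]
force: [2.9, 0.8, 1.2]
width: 51.2
```

move_arm([
  [[-0.003, 0, 0], 0],
  [[-0.006, 0, 0], 0],
  [[-0.009, 0, 0], 0],
  [[-0.012, 0, 0], 0],
  [[-0.013, 0, 0], 0],
])

```text
clock: 3.9
eef_pos: [604.4, -173.2, 38.8]
tool_rot: [3.138, 0.002, 0.145]
force: [3.0, 0.1, -0.9]
width: 51.2
```

```bash
python3 -c "
from h import *
to(-146,-59,38,0.145)
im=get_image('top');cv2.imwrite('pics/top2.png',cv2.resize(im[110:260,250:450],(800,600)))"
```

```text
clk 3.90 board -145.6 -62.3 z 38.8 yaw 0.145 F [ 2.975  0.148 -0.94 ] w 51 shift [-0.003  0.     0.001] turn [0.004 0.002 0.   ]
```

View pics/top2.png

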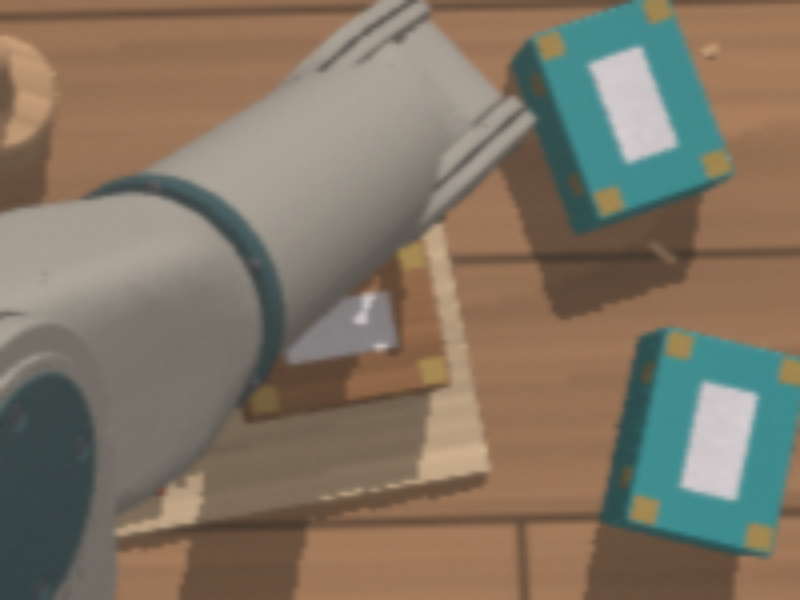

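The case has moved about 5 px towards the lane's axis and looks parallel to it. The plates are at crop (263,402), (432,371) and (412,256).

```bash
python3 -c "
from h import *
P=plane('top',np.array([(263,402),(432,371),(412,256)])/4+[249.6,109.6],72)[:,:2]
c=(P[0]+P[2])/2-O; d=P[0]-P[1]; print(c@u,c@n,np.arctan2(d@n,d@u))
P=plane('top',np.array([(257,376),(425,353),(407,238)])/4+[249.6,109.6],72)[:,:2]
c=(P[0]+P[2])/2-O; d=P[0]-P[1]; print(c@u,c@n,np.arctan2(d@n,d@u))"
```

```text
-147.58002540681818 -2.835554410679459 0.012512278794998714
-146.65617980808753 -17.230883483251983 -0.03258061038522822
```

move_arm([
  [[-0.001, 0, 0], 0],
  [[-0.002, 0, 0], 0],
  [[-0.003, 0, 0], 0],
  [[-0.003, 0, 0], 0],
])

```text
clock: 4.45
eef_pos: [601.2, -173.6, 38.7]
tool_rot: [3.138, 0.002, 0.145]
force: [1.9, -0.3, -0.7]
width: 51.4
```

move_arm([
  [[0.015, 0, 0], 0],
  [[0.035, 0, 0], 0],
  [[0.035, 0, -0.05], 0],
  [[0.035, 0, -0.1], 0],
  [[0.035, 0, -0.1], 0],
])

```text
clock: 5.08
eef_pos: [637.3, -170.1, 142.7]
tool_rot: [3.135, -0.003, 0.144]
force: [0.3, 0.5, 0.4]
width: 51.0
```

```bash
python3 -c "
from h import *
to(-245,0,130,1.716)"
```

```text
clk 5.08 board -147.3 -95.3 z 142.7 yaw 0.144 F [0.332 0.463 0.399] w 51 shift [-0.095  0.098  0.013] turn [ 0.007  0.003 -1.572]
```

move_arm([
  [[-0.095, 0.098, 0], -0.9],
  [[-0.095, 0.098, 0], -0.9],
  [[-0.095, 0.098, 0], -0.9],
  [[-0.095, 0.098, 0], -0.9],
  [[-0.095, 0.098, 0], -0.9],
])

```text
clock: 5.7
eef_pos: [555.5, -280.6, 141.8]
tool_rot: [3.139, 0.004, 1.049]
force: [0.3, -0.8, 1.0]
width: 51.2
```

```bash
python3 -c "
from h import *
to(-245,0,130,1.716)"
```

```text
clk 5.70 board -244.9 1.6 z 141.8 yaw 1.049 F [ 0.333 -0.761  1.014] w 51 shift [0.001 0.001 0.012] turn [ 0.001  0.005 -0.667]
```

move_arm([
  [[0.001, 0.001, 0], -0.667],
  [[0.001, 0.001, 0], -0.667],
  [[0.001, 0.001, 0], -0.667],
  [[0.001, 0.001, 0], -0.667],
  [[0.001, 0.001, 0], -0.667],
])

```text
clock: 6.32
eef_pos: [555.4, -280.0, 140.7]
tool_rot: [-3.139, 0.003, 1.714]
force: [-0.3, 0.1, -0.2]
width: 51.1
```

```bash
python3 -c "
from h import *
to(-245,0,40,1.716)
im=get_image('top');cv2.imwrite('pics/top3.png',cv2.resize(im[110:260,250:450],(800,600)))"
```

```text
clk 6.33 board -244.2 1.6 z 140.7 yaw 1.714 F [-0.28   0.075 -0.208] w 51 shift [-0.     0.002  0.101] turn [-0.003  0.003 -0.002]
```

View pics/top3.png

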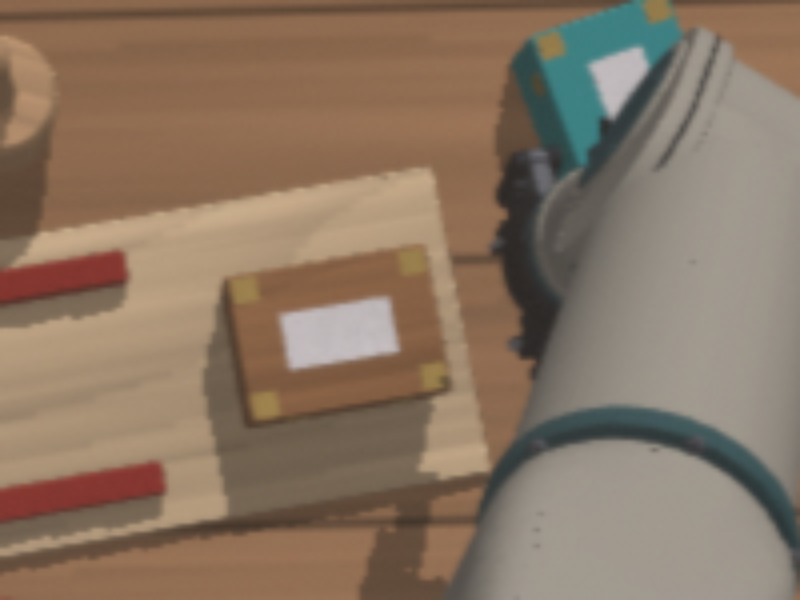

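The case is square in the view, with plates at (244,290), (412,261), (434,376) and (265,405). The gripper is behind it, and I'm checking its clearance from the turquoise box, whose near corner is at about (580,232).

```bash
python3 -c "
from h import *
f=lambda l,z:plane('top',np.array(l)/4+[249.6,109.6],z)[:,:2]
P=f([(244,290),(412,261),(434,376),(265,405)],72)
c=P.mean(0)-O; print('case',c@u,c@n,[np.arctan2(d@n,d@u) for d in (P[0]-P[1],P[3]-P[2])])
R=f([(124,252),(128,284),(161,463),(164,492)],30)-O; print('rail ends',np.c_[R@u,R@n])
T=f([(512,62),(580,232)],60)-O; print('turq',np.c_[T@u,T@n])
W=cv2.imread('pics/top3.png')
"
```

```text
case -147.73089288835445 -0.15441350325553577 [np.float64(0.0032274753138526666), np.float64(0.001017906147202303)]
rail ends [[-23.743 -80.478]
 [-22.739 -58.999]
 [-24.036  60.986]
 [-22.733  79.955]]
turq [[-292.647 -156.572]
 [-314.73   -39.34 ]]
```

move_arm([
  [[0, 0.002, 0.04], 0],
  [[0, 0.002, 0.075], 0],
  [[0, 0.002, 0.095], 0],
  [[0, 0.002, 0.1], 0],
  [[0, 0.002, 0.1], 0],
])

```text
clock: 7.0
eef_pos: [557.8, -280.5, 41.4]
tool_rot: [-3.14, 0.004, 1.713]
force: [-0.5, -0.5, 0.2]
width: 51.3
```

```bash
python3 -c "
from h import *
to(-150,0,40,1.716)"
```

```text
clk 7.00 board -245.1 -0.7 z 41.4 yaw 1.713 F [-0.46  -0.466  0.175] w 51 shift [ 0.095 -0.001  0.001] turn [-0.002  0.004 -0.003]
```

move_arm([
  [[0.015, 0, 0], 0],
  [[0.024, 0, 0], -0.003],
  [[0.034, 0, 0], -0.003],
  [[0.044, 0, 0], -0.003],
  [[0.054, 0, 0], -0.003],
])

```text
clock: 7.62
eef_pos: [550.6, -227.2, 41.7]
tool_rot: [-3.141, 0.006, 1.715]
force: [0.2, -4.2, 2.8]
width: 51.3
```

move_arm([
  [[0.008, 0, 0], 0],
  [[0.016, 0, 0], 0],
  [[0.024, 0, 0], 0],
  [[0.032, 0, 0], 0],
  [[0.04, 0, 0], 0],
])

```text
clock: 8.25
eef_pos: [544.8, -187.3, 41.5]
tool_rot: [-3.141, 0.006, 1.715]
force: [0.8, -4.3, 3.5]
width: 51.0
```

```bash
python3 -c "
from h import *
to(0,0,40,1.716)
im=get_image('top');cv2.imwrite('pics/top4.png',cv2.resize(im[120:270,190:390],(800,600)))"
```

```text
clk 8.25 board -151.0 -1.3 z 41.5 yaw 1.715 F [ 0.754 -4.294  3.46 ] w 51 shift [ 0.151 -0.001  0.001] turn [-0.001  0.006 -0.001]
```

View pics/top4.png

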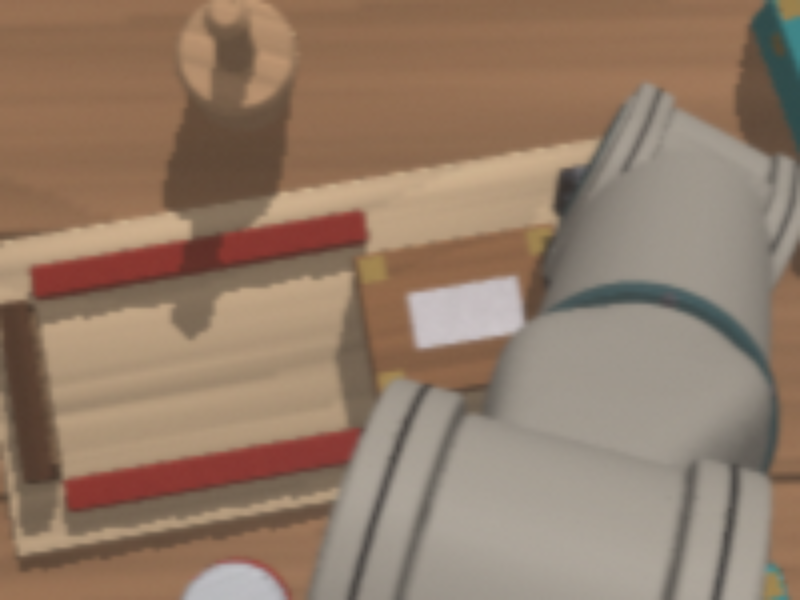

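The case is entering the lane, with its front plates at (372,268) and (391,384) and its label at (466,313). I'm checking its offset and yaw.

```bash
python3 -c "
from h import *
f=lambda l,z:plane('top',np.array(l)/4+[189.6,119.6],z)[:,:2]-O
P=f([(372,268),(391,384),(541,240),(466,313)],72);print(np.c_[P@u,P@n]);d=P[0]-P[2];print(np.arctan2(d@n,d@u))
R=f([(361,212),(367,243),(32,268),(35,298),(66,480),(69,508)],30);print(np.c_[R@u,R@n])
"
```

```text
[[ -21.136  -37.809]
 [ -20.464   36.849]
 [-130.12   -37.423]
 [ -74.966    0.486]]
-0.003546067613582489
[[-21.787 -80.812]
 [-22.201 -59.767]
 [198.285 -80.485]
 [199.358 -60.499]
 [197.57   60.81 ]
 [198.432  79.075]]
```

The case is centred to within 0.5 mm and is straight, so I'll keep pushing.

move_arm([
  [[0.01, 0, 0], 0],
  [[0.02, 0, 0], 0],
  [[0.03, 0, 0], 0],
  [[0.04, 0, 0], 0],
  [[0.05, 0, 0], 0],
])

```text
clock: 8.93
eef_pos: [537.2, -135.3, 41.2]
tool_rot: [-3.14, 0.004, 1.717]
force: [-0.3, -4.1, 3.0]
width: 51.2
```

move_arm([
  [[0.01, 0, 0], 0],
  [[0.02, 0, 0], 0],
  [[0.03, 0, 0], 0],
  [[0.04, 0, 0], 0],
  [[0.05, 0, 0], 0],
])

```text
clock: 9.55
eef_pos: [529.7, -85.2, 40.9]
tool_rot: [-3.14, 0.004, 1.716]
force: [1.1, -3.6, 3.4]
width: 51.4
```

```bash
python3 -c "
from h import *
to(59,0,40,1.716)
im=get_image('top');cv2.imwrite('pics/top5.png',cv2.resize(im[120:270,190:390],(800,600)))"
```

```text
clk 9.55 board -47.8 -1.1 z 40.9 yaw 1.716 F [ 1.094 -3.581  3.404] w 51 shift [ 0.107 -0.001  0.001] turn [-0.001  0.004  0.   ]
```

View pics/top5.png

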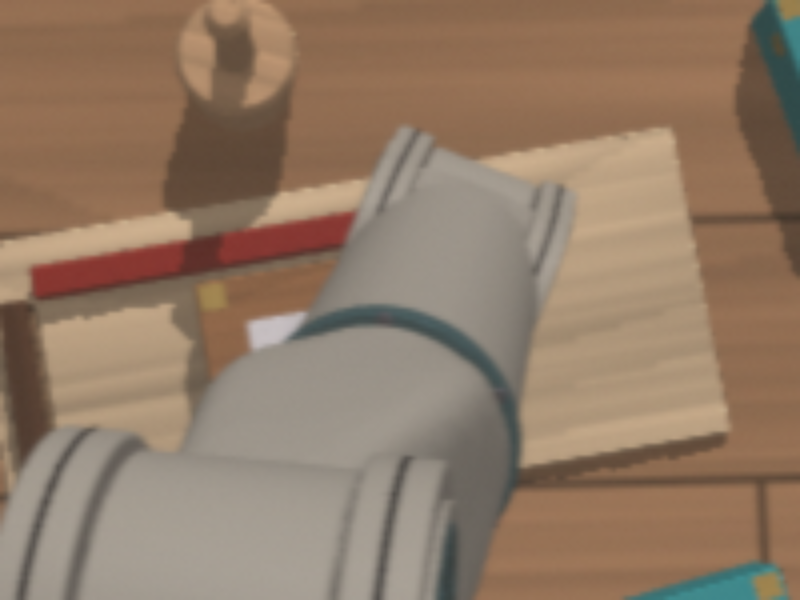

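The case is mid-lane with its front plate at (212,295), and a floor gap shows beside the upper rail.

```bash
python3 -c "
from h import *
f=lambda l,z:plane('top',np.array(l)/4+[189.6,119.6],z)[:,:2]-O
P=f([(212,295),(198,284),(211,377),(330,262)],72);print(np.c_[P@u,P@n]);d=P[2]-P[1];print(np.arctan2(-(d@u),d@n));d=P[1]-P[3];print(np.arctan2(d@n,d@u))
"
```

```text
[[ 81.748 -37.865]
 [ 89.367 -46.28 ]
 [ 90.754  13.387]
 [  4.504 -46.072]]
-0.023245971105880666
-0.0024496934380614107
```

move_arm([
  [[0.01, -0.001, 0], 0],
  [[0.02, -0.001, 0], 0],
  [[0.03, -0.001, 0], 0],
  [[0.04, -0.001, 0], 0],
  [[0.05, -0.001, 0], 0],
])

```text
clock: 10.22
eef_pos: [520.8, -33.0, 40.6]
tool_rot: [-3.139, 0.002, 1.718]
force: [1.0, -4.4, 3.5]
width: 51.3
```

move_arm([
  [[0.009, 0, 0], 0],
  [[0.018, 0, 0], 0],
  [[0.027, 0, 0], 0],
  [[0.034, 0, 0], 0],
  [[0.04, 0, 0], 0],
])

```text
clock: 10.85
eef_pos: [514.7, 6.9, 40.5]
tool_rot: [-3.139, 0.002, 1.718]
force: [0.2, -3.8, 3.9]
width: 51.0
```

```bash
python3 -c "
from h import *
to(59,0,40,1.716)
im=get_image('scene');cv2.imwrite('pics/sc6.png',cv2.resize(im[165:315,230:430],(800,600)))"
```

```text
clk 10.85 board 45.6 0.4 z 40.5 yaw 1.718 F [ 0.246 -3.773  3.855] w 51 shift [0.013 0.    0.001] turn [-0.003  0.002  0.002]
```

View pics/sc6.png

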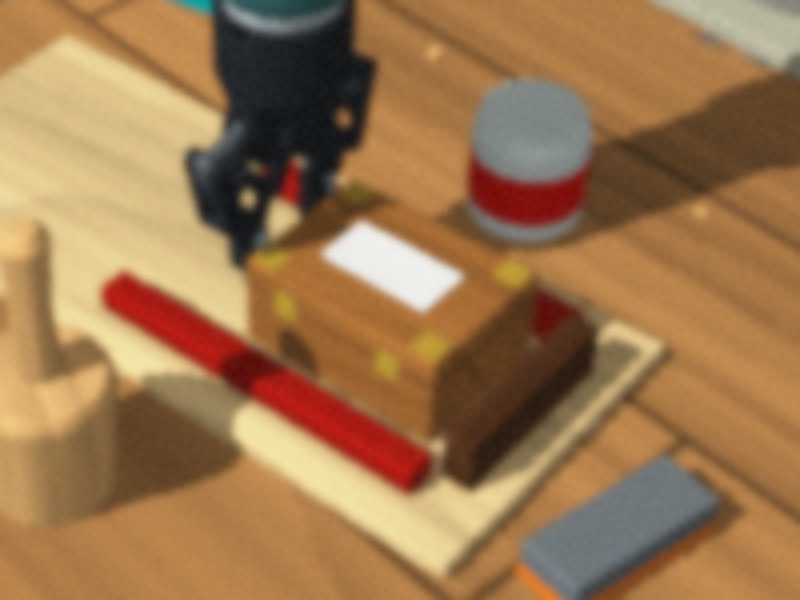

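The case sits straight in the lane with a small gap to the stop, clear of the rail in front. I'll now creep forward until the force rises.

move_arm([
  [[0.003, 0, 0], 0],
  [[0.006, 0, 0], 0],
  [[0.008, 0, 0], 0],
  [[0.01, 0, 0], 0],
  [[0.011, 0, 0], 0],
])

```text
clock: 11.52
eef_pos: [512.9, 19.0, 40.4]
tool_rot: [-3.139, 0.001, 1.719]
force: [1.3, -3.9, 2.5]
width: 51.3
```

move_arm([
  [[0.001, 0, 0], 0],
  [[0.002, 0, 0], 0],
  [[0.002, 0, 0], 0],
])

```text
clock: 11.9
eef_pos: [512.7, 20.6, 40.5]
tool_rot: [-3.139, 0.001, 1.719]
force: [0.9, -4.8, 1.8]
width: 51.4
```

move_arm([
  [[0.001, 0, 0], 0],
  [[0.002, 0, 0], 0],
  [[0.002, 0, 0], 0],
])

```text
clock: 12.28
eef_pos: [512.6, 20.5, 40.5]
tool_rot: [-3.139, 0.004, 1.718]
force: [0.1, -8.6, 2.2]
width: 51.4
```

The tool stalled at y = 20.5 and the force rose to 8.6 N, so the case is home. I'm retreating along the lane and then up.

move_arm([
  [[-0.01, 0, 0], 0],
  [[-0.035, 0, 0], 0],
  [[-0.06, 0, 0], 0],
  [[-0.06, 0, -0.06], 0],
  [[-0.06, 0, -0.12], 0],
])

```text
clock: 12.9
eef_pos: [520.4, -37.6, 160.8]
tool_rot: [-3.135, 0.002, 1.718]
force: [1.4, -0.5, 0.6]
width: 51.2
```

move_arm([
  [[-0.05, 0, -0.05], 0],
  [[-0.1, 0, -0.1], 0],
  [[-0.15, 0, -0.1], 0],
  [[-0.2, 0, -0.1], 0],
  [[-0.2, 0, -0.1], 0],
])

```text
clock: 13.52
eef_pos: [549.3, -239.5, 261.0]
tool_rot: [-3.134, 0.003, 1.712]
force: [-0.8, 0.8, 0.2]
width: 51.4
```

```bash
python3 -c "
from h import *
to(59,0,40,1.716)
im=get_image('top');cv2.imwrite('pics/top7.png',cv2.resize(im[120:270,150:350],(800,600)))"
```

```text
clk 13.53 board -203.3 1.8 z 261.0 yaw 1.712 F [-0.828  0.751  0.195] w 51 shift [0.263 0.002 0.22 ] turn [-0.007  0.003 -0.004]
```

View pics/top7.png

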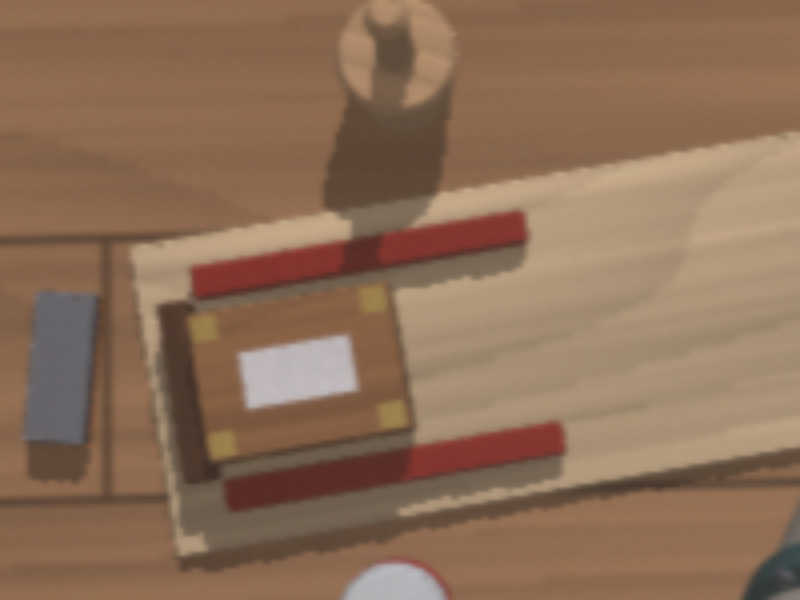

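The case is flush against the stop, with plates at (204,328), (372,298), (391,415) and (222,444). Both rail gaps are open and the robot is clear.

```bash
python3 -c "
from h import *
f=lambda l,z:plane('top',np.array(l)/4+[149.6,119.6],z)[:,:2]-O
P=f([(204,328),(372,298),(391,415),(222,444)],72);c=P.mean(0);print(c@u,c@n,[np.arctan2(d@n,d@u) for d in (P[0]-P[1],P[3]-P[2])])
print(finish_job())"
```

```text
135.99574936396377 1.85865467012213 [np.float64(0.009035892167726042), np.float64(0.0009876035125657113)]
the job is handed in; nothing more can be done
None
```

The case is fully home against the stop block, and I handed the job in at about 13.5 s of the 48 s allowed. The hand-in reports no verdict, so the result rests on my own checks.

**What I did:** I pushed the case about 17 mm sideways to centre and square it with two finger contacts. I then pushed it from behind, above rail height, down the lane to the stop. At the stop the tool stalled and the push force rose from about 4 to 8.6 N. I then backed off and lifted clear.

**Last checks (top camera, board frame):**

| Check | Measured | Required |
|---|---|---|
| Case x | 136 mm | above 127 mm (135 is home) |
| Case y | +1.9 mm | within ±13 mm |
| Case yaw | under 0.01 rad | under 0.12 rad |

- **Rails:** visible gaps remained on both sides in the last picture, and I saw no sign of contact.
- **Robot:** the tool was at z = 261 mm with no contact force.
- **Bystanders:** the mallet, tin and stone looked unmoved, but I did not re-measure them.

No check failed. The 136 mm reading is 1 mm past the home position, which is within the 2 mm camera calibration.

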